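# Prove the interlock trips, reset it and hold the beam attenuator open at its index

## Task

Do the safety check before letting light through: press the test button on top of the interlock box so that the lever on its front drops, then lift the lever back up until it latches and stays up by itself. Only then pull the spring-return slide of the beam unit out by its upright black plate until the slide's index point stands opposite the point of the rider on the scale, and finish while still holding it there (let go, it springs shut). Never draw the slide while the lever is down, do not shift the rider, and leave the other things on the bench where they are.

Things in the scene. Friction and masses are not known exactly. Their poses are not given: they have to be found in the camera images.
- button_top (a point): Centre of the top face of the test button: round black cap 21 mm across, standing 14 mm proud on top of the interlock box, z = 94 mm when up. It goes straight down.
- test_button (a joint): Travel of the test button in m: 0 is up, 0.008 is fully down. Spring: 1.8 N at the start, 5.4 N at the bottom. The lever is released at about 4 to 5 mm (3.5 to 4 N). It dips by itself while the lever is being lifted past its latch.
- trip_lever (a joint): Angle of the lever in rad about its level hinge: 0 to 0.02 is up and latched (the lever slopes 11 degrees up from the hinge), 0.65 is fully dropped (26 degrees below level), -0.10 the upper stop. Released, its spring drops it in a fraction of a second. Lifted to 0 or a little beyond (up to 4 N at the paddle) it latches and stays up by itself.
- lever_hinge (a point): Point on the lever's hinge axis, just inside the slot in the box's front, z = 62 mm; 64 mm from the centre of the paddle. Its own axes turn with the lever: y lies along the hinge axis (level, to the box's left).
- lever_paddle (a point): Centre of the black paddle at the lever's end: 30 mm long along the lever, 14 mm wide (y), 12 mm thick. 64 mm from the hinge axis, 47 to 53 mm in front of the box's front; z = 75 mm when latched, 34 mm when dropped. Free at both sides, to be pinched across its 14 mm from above. The steel arm behind it is 7 mm wide. Its axes turn with the lever and are the box's when latched.
- pull_plate (a point): Upright black plate at the front end of the slide: 12 mm thick (its x), 40 mm wide (y), from z = 30 to 84 mm. Origin on its centre line at z = 68 mm, 16 mm below its top. Axes as the beam unit's; the slide is pulled out along -x. The gap behind it to the housing is 39 mm when shut, crossed only by an 8 mm steel rod whose top is at z = 40 mm.
- draw_slide (a joint): Travel of the slide in m: 0 is shut, grows as it is pulled out, stop at 0.045. A spring pulls it back with 3.6 N at 0, rising by 1.2 N per 10 mm.
- rider (a joint): Setting of the rider on the scale in m: the slide travel at which the slide's point stands exactly opposite the rider's point (0.016 to 0.034). Clamped by friction; it is not a stop and must not be shifted.
- slide_mark (a point): Tip of the slide's index point: an aluminium finger 8 mm wide with a dark line, moving with the slide along a slot on top of the housing, z = 81 mm. Axes as the beam unit's.
- rider_mark (a point): Tip of the rider's point: a small dark steel saddle 10 mm wide with a white line and a brass thumb screw, on the aluminium scale strip on top of the housing, z = 81 mm. Axes as the beam unit's; x is the direction of the slide's travel, and the two tips are 1 mm apart across it when opposite.
- objective: Bystander, not to be moved: microscope objective, standing, 25 mm across, 46 mm high; origin under its centre.
- lens_cap: Bystander, not to be moved: round black lens cap, 40 mm across, 11 mm high; origin under its centre.
- dish: Bystander, not to be moved: small round metal dish with screws, 68 mm across, 15 mm high; origin under its centre.
- eyepiece: Bystander, not to be moved: black eyepiece, standing, 48 mm across, 64 mm high; origin under its centre.
- hex_key: Bystander, not to be moved: L-shaped steel hex key lying flat, 37 by 95 mm; origin under its centre.
- tissue: Bystander, not to be moved: small carton 95 by 62 by 21 mm, at the back left; origin under its centre.
- blower: Bystander, not to be moved: black rubber air blower with a nozzle, lying, 130 mm long, at the back left; origin under its centre.
- interlock_box: Grey box with an aluminium front, 90 mm deep (x), 86 mm wide (y), 80 mm high, fixed on the bench, at either the left or the right place. Origin under its centre; x points from front to back, y to its left, z up. The lever stands out of its front (-x side), the test button is on top.
- beam_unit: Optical unit fixed on the bench, at the left or the right place. Origin under the centre of its aluminium base (92 mm along x, 130 mm along y, 10 mm high); x points from front to back. In the middle a black housing (80 mm along x, 44 mm wide, top at z = 76 mm) that holds the slide; a tube at its left, a port at its right, both lower than the housing.

How it is judged:
On the way, in this order (a step that is already met when the one before it is completed fails the run):
1. the test button is pressed (value of joint test_button above 0.002 m).
2. the lever has dropped (value of joint trip_lever above 0.5 rad), for 0.1 s.
3. the lever is lifted back, latched and let go (value of joint trip_lever below 0.06 rad and value of joint test_button below 0.002 m and contact force between each of the arm, the fingers and trip_lever below 0.1 N), for 0.3 s.
4. the slide is drawn until its point stands opposite the rider's, and held there (x of slide_mark in the frame of rider_mark between -0.003 and 0.003 m and contact force between the fingers and draw_slide above 1 N), for 0.5 s.
At the end, for the whole second after the job is handed in: At the end the fingers hold the slide's plate (more than 1 N), the slide's point is within 3 mm of the rider's point along the travel and at rest, the lever is latched up (under 0.06 rad) with the button up, and the rider has not moved (4 mm) (all of step 4 and velocity of joint draw_slide between -0.005 and 0.005 m/s and value of joint trip_lever below 0.06 rad and value of joint test_button below 0.002 m and distance of rider_mark from where it was at the start of the episode below 0.004 m); the arm keeps its last pose, push and grip.
It fails at once if the slide is drawn (over 6 mm) while the lever is down (value of joint draw_slide above 0.006 m and value of joint trip_lever above 0.15 rad).
It fails at once if the rider is shifted by more than 4 mm (distance of rider_mark from where it was at the start of the episode above 0.004 m).
It fails at once if another thing on the bench is shifted by more than 30 mm (distance of any of objective, lens_cap, dish, eyepiece, hex_key, tissue, blower from where it was at the start of the episode above 0.03 m).
It also fails if it takes over 58 s, if anything falls off the work surface, if the arm or the gripper's body presses on something with over 40 N, if the wrist force passes 120 N, or if a joint passes its speed limit or range.

## Robot

A 6-joint arm with a two-finger parallel gripper is mounted at the origin on the work surface; the furniture and walls round the work are solid. World frame = base frame: x ahead of the robot, y to its left, z up, the work surface at z = 0. Lengths are in m, angles in rad, forces in N, time in s.
With the tool pointing down it reaches from about 0.275 to 0.75 m from the base axis. Payload 10.2 kg.
Tool frame: the origin (TCP) lies on the centre line of the jaws, within the pads' length; the fingertips stand 11 mm ahead of it and the grasp point (between the pads) lies 8 mm behind it (arm.tcp_to_tips is the distance from the TCP to the fingertips, in m); x points along the fingers, y is the direction in which the jaws open and shut, and the axes are right-handed (so a half turn about x gives the same grasp; the last joint's range is limited). The gripper opens to 85 mm and grips with 20 to 120 N. Pads are 22 mm wide; open, the fingers measure 114 mm over their backs; the gripper's body (76 mm by 85 mm) begins 54 mm behind the grasp point. The pads swing forward as they close: fully open they stand 13 mm farther back than shut.
Start: joints at [-1.339, 0.313, 1.498, -0, 1.331, -0.223], TCP at [0.231, -0.472, 0.242] pointing down, gripper open.
Joint ranges: [-2.94, 2.94], [-0.97, 2.17], [0.19, 2.56], [-1.23, 4.37], [0.02, 3.11], [-2.88, 2.88]. Speed limits (rad/s): [2.39, 2.39, 3.01, 3.14, 3.14, 3.14].

## Interface

Orientations are given as a 3x3 rotation matrix whose columns are the frame's x, y, z axes.
In Python, from plant import arm gives the robot as it stands. The module is installed in compiled form; this text tells all that it offers.
- The arm moves only by the shell command python3 -m crank 'ROWS' [OPENING] [FORCE]. ROWS is JSON, a list that holds one entry, the list of rows, each a list of 4 numbers: the shift along the tool's x, y, z in mm, then the turn about the tool's x in rad. In form: [[[tx, ty, tz, twist], ...]]. A call has exactly 10 rows; each row is the pose to reach, as a shift and turn from the pose commanded when the call began, along the tool's axes at that moment; what a row does not reach only later rows make up. A row lasts 1/10 s, in which the tool goes at most 50 mm and 8.59 degrees, less where a joint would pass 70% of its speed; a pose out of reach is approached as far as the arm can. A call with a gripper value outside its range is refused whole. OPENING is the finger opening in mm, from 0 to 85.4, set as the call begins (- or left out, the last holds). The fingers move at their own pace and stop on an object; FORCE is the grip in N (left out, the last holds). Time passes only in rows, so rows that repeat a pose let the fingers close, or fill a call up. It gives the time, the measured TCP pose, the force and the opening at its end, in the units of the state.
- arm.read_state(): the state, without advancing time (a new reading comes with each control period).
- arm.grab_frame(name): name is "scene" or "side" or "wrist"; returns a dict with "pixels" (420x560x3 uint8, blue, green, red), "intrinsics" (3x3 intrinsics, pixels), "extrinsics" (4x4, takes a point from camera to world coordinates); the wrist camera has in their place "tool_from_camera" (4x4, takes a point from camera to tool coordinates, whose origin is the TCP and whose axes are the tool frame's). Camera axes: x right, y up, looking along -z (the intrinsics and any distortion apply to the point x, -y, -z); pixel columns grow to the right and rows downward; lengths in m; the calibration is good to about 2 mm. A picture is of the moment at which its call begins: read the wrist's pose just before it. There is no depth.
- arm.close_job(): hands the job in, once; it reports no verdict.
The state is a dict: "t": time; "q": joint angles; "joint_vel": joint speeds; "joint_efforts": joint torques, N m; "position": TCP position; "tool_rot": TCP orientation; "contact_force": force on the tool from outside, world axes, zero at the start; "moment": the same for the moment, N m; "gripper_width": opening from 0.0 (shut) to 1.0 (fully open).
Only numpy, scipy, OpenCV 4.12 (cv2) and the standard library are available. Lean on these libraries where they do the work, as an engineer would, in place of code of your own. Each camera call takes 0.05 s, during which the arm holds its last target. There are 200 camera calls.

## Working session

There is one attempt and no reset: what is moved stays moved. The work goes in short steps, Python scripts to look and compute and a shell command to move; the robot and the scene stay as the last step left them, time stands still between calls to the robot, and variables do not carry over. Pictures are saved under pics/ and viewed, about 8 in all and at most 12, crops included, and the job is handed in when it is done.

```bash
mkdir -p pics
cat > h.py <<'E'
import numpy as np, cv2
from plant import arm
def cam(name):
    s=arm.read_state(); f=arm.grab_frame(name)
    K=np.array(f["intrinsics"])
    if name=="wrist":
        T=np.eye(4);T[:3,:3]=s["tool_rot"];T[:3,3]=s["position"];E=T@np.array(f["tool_from_camera"])
    else:E=np.array(f["extrinsics"])
    return f["pixels"],K,E
def save(name,fn):
    im,K,E=cam(name); cv2.imwrite(f"pics/{fn}.png",im); np.savez(f"pics/{fn}.npz",K=K,E=E); return im
def ray(fn,u,v):
    d=np.load(f"pics/{fn}.npz");K,E=d["K"],d["E"]
    p=np.linalg.inv(K)@[u,v,1]; return E[:3,3],E[:3,:3]@[p[0],-p[1],-p[2]]
def at_z(fn,u,v,z):
    o,r=ray(fn,u,v); return o+r*(z-o[2])/r[2]
def proj(fn,P):
    d=np.load(f"pics/{fn}.npz");K,E=d["K"],d["E"]
    c=np.linalg.inv(E)@[*P,1]; p=K@[c[0],-c[1],-c[2]]; return p[:2]/p[2]
E
python3 - <<'E'
from h import *
f=arm.grab_frame("scene");print(f.keys())
for n in("scene","side","wrist"):save(n,n+"0")
s=arm.read_state();print({k:np.round(v,3) for k,v in s.items()})
for n in("scene0","side0"):
    d=np.load(f"pics/{n}.npz");print(np.round(d["E"],3),d["K"][0])
E
```

```text
dict_keys(['pixels', 'intrinsics', 'extrinsics'])
{'t': np.float64(0.2), 'q': array([-1.339,  0.313,  1.498, -0.   ,  1.331, -0.223]), 'joint_vel': array([-0.001, -0.002, -0.002,  0.   , -0.   ,  0.   ]), 'joint_efforts': array([ 1.0000e-03, -4.1202e+01, -2.5961e+01, -0.0000e+00,  3.0000e-03,
       -0.0000e+00]), 'position': array([ 0.231, -0.472,  0.242]), 'tool_rot': array([[-0.   ,  0.439, -0.898],
       [ 0.001, -0.898, -0.439],
       [-1.   , -0.001, -0.   ]]), 'contact_force': array([ 0.126, -0.298, -0.43 ]), 'moment': array([-0.002, -0.038, -0.049]), 'gripper_width': np.float64(1.002)}
[[ 0.408  0.364 -0.837 -0.459]
 [-0.913  0.179 -0.367 -0.333]
 [ 0.016  0.914  0.405  0.566]
 [ 0.     0.     0.     1.   ]] [432.30466566   0.         280.66496352]
[[-0.542  0.552 -0.634 -0.303]
 [-0.841 -0.354  0.41   0.623]
 [ 0.002  0.755  0.656  0.907]
 [ 0.     0.     0.     1.   ]] [457.31214201   0.         280.72253231]
```

View pics/scene0.png

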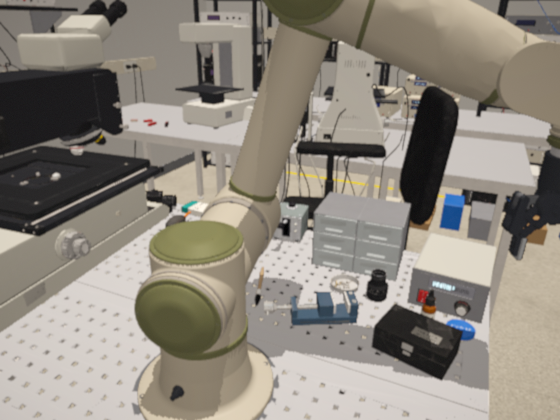

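View pics/side0.png

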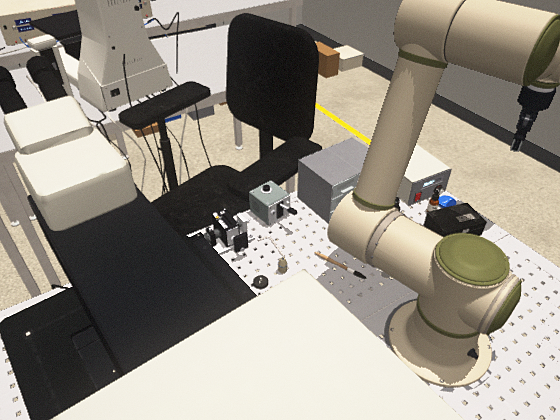

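The scene view is mostly blocked by the arm. The side view shows the interlock box at about (268,203), with its button at (267,187) and paddle at (292,212). The beam unit is at (228,232) and its plate at about (240,243).

Run:
```python
from h import *
for n,u,v,z in(("button",267,187,.094),("paddle",292,212,.075),("plate",240,236,.084),("obj",283,272,0),("cap",261,283,0)):print(n,at_z("side0",u,v,z).round(3))
d=np.load("pics/wrist0.npz");s=arm.read_state();R=np.array(s["tool_rot"])
print((R.T@(d["E"][:3,3]-s["position"])).round(3),(R.T@d["E"][:3,:3]).round(2),d["K"].round(0))
im=cv2.imread("pics/side0.png")[160:310,180:320]
cv2.imwrite("pics/crop0.png",cv2.resize(im,None,fx=4,fy=4,interpolation=cv2.INTER_CUBIC)[:600])
```

```text
button [0.586 0.095 0.094]
paddle [0.475 0.082 0.075]
plate [0.461 0.253 0.084]
obj [0.361 0.186 0.   ]
cap [0.36  0.253 0.   ]
[-0.132 -0.001 -0.069] [[ 0.    0.27 -0.96]
 [ 1.    0.    0.  ]
 [ 0.   -0.96 -0.27]] [[318.   0. 282.]
 [  0. 318. 211.]
 [  0.   0.   1.]]
```

View pics/crop0.png

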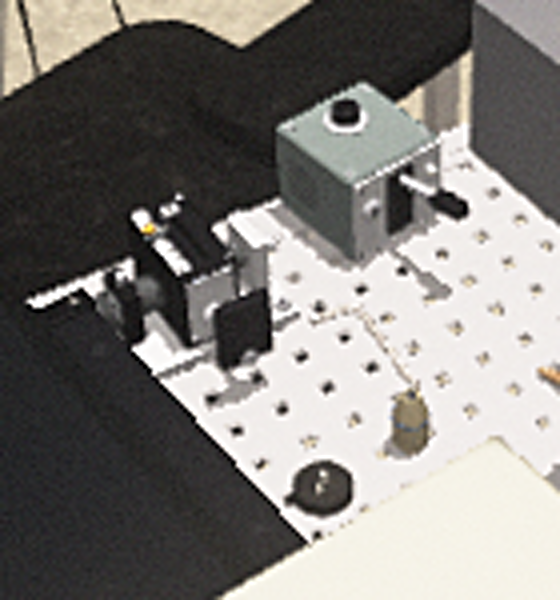

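The box yaw looks like only a few degrees, and the beam unit has a similar heading. Before sweeping across I'll check the corners and the cabinet height.

Run:
```python
from h import *
c=lambda u,v,z:at_z("side0",180+u/4,160+v/4,z)
P=[c(*p,.08) for p in((278,128),(362,83),(440,138),(355,183))]
print("box top",np.round(P,3).tolist(),np.mean(P,0))
print("button",c(345,102,.094),"paddle",c(452,205,.075))
print("plate",c(217,302,.084),c(270,291,.084),"hsg front top",c(190,275,.076),c(236,262,.076))
b=at_z("scene0",315,262,0);o,r=ray("scene0",316,203)
k=np.dot(b[:2]-o[:2],r[:2])/np.dot(r[:2],r[:2]);print("cab",b,o+k*r, at_z("scene0",400,272,0))
```

```text
box top [[0.609, 0.14, 0.08], [0.622, 0.061, 0.08], [0.537, 0.048, 0.08], [0.527, 0.125, 0.08]] [0.57357469 0.09365653 0.08      ]
button [0.5934785  0.09271043 0.094     ] paddle [0.47612309 0.07828777 0.075     ]
plate [0.47074865 0.26445986 0.084     ] [0.46120537 0.23069906 0.084     ] hsg front top [0.51038668 0.26381255 0.076     ] [0.50503167 0.23216294 0.076     ]
cab [ 0.46116993 -0.02845976  0.        ] [ 0.45942235 -0.02328069  0.16418898] [ 0.50684684 -0.23610393  0.        ]
```

```bash
python3 -m crank '[[[-40,-25,-35,0],[-40,-50,-65,0.05],[-40,-78,-98,0.1],[-40,-105,-132,0.15],[-40,-132,-166,0.2],[-40,-160,-200,0.25],[-40,-188,-235,0.3],[-40,-215,-270,0.33],[-40,-240,-302,0.33],[-40,-260,-327,0.33]]]' 85 20
python3 - <<'E'
from h import *
s=arm.read_state();R=np.array(s["tool_rot"]);print(s["position"],s["q"].round(2),R.round(3).tolist(),s["t"])
print((R.T@(np.array([.53,.16,.28])-s["position"])*1000).round())
E
```

```text
t: 1.2
position: [0.4106, -0.0923, 0.2824]
tool_rot: [[0.0, 0.126, -0.992], [0.0, -0.992, -0.126], [-1.0, -0.0, -0.0]]
contact_force: [-0.0, -0.4, -0.4]
gripper_width: 0.996
[ 0.41064984 -0.09233588  0.28236286] [-0.5   0.05  1.71  0.    1.38  0.94] [[0.0, 0.126, -0.992], [0.0, -0.992, -0.126], [-1.0, -0.0, -0.0]] 1.2
[   2. -235. -150.]
```

```bash
python3 -m crank '[[[0,-35,-25,0],[0,-70,-50,0],[0,-105,-75,0],[0,-140,-100,0],[0,-175,-125,0],[0,-210,-140,0],[0,-235,-150,0],[0,-235,-150,0],[0,-235,-150,0],[0,-235,-150,0]]]'
python3 - <<'E'
from h import *
im=save("wrist","w1");cv2.imwrite("pics/w1b.png",cv2.resize(im,(800,600),interpolation=cv2.INTER_CUBIC))
E
```

```text
t: 2.2
position: [0.5296, 0.1567, 0.2823]
tool_rot: [[-0.0, 0.124, -0.992], [-0.0, -0.992, -0.124], [-1.0, 0.0, 0.0]]
contact_force: [-0.4, -0.9, 0.1]
gripper_width: 0.99
```

View pics/w1b.png

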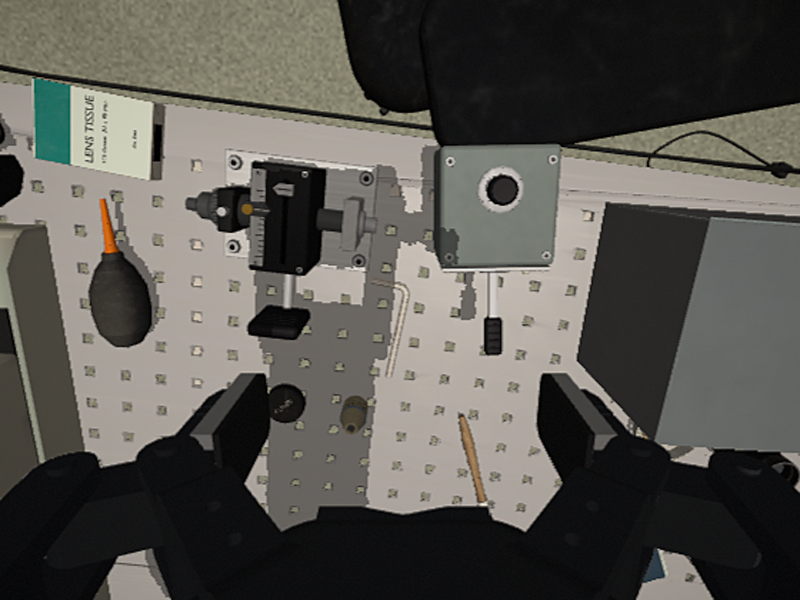

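Run:
```python
from h import *
s=1/1.42857
w=lambda u,v,z:at_z("w1",u*s,v*s,z).round(4)
print("button",w(504,190,.094),"paddle",w(492,335,.077))
for p in((441,147),(560,146),(553,265),(438,267)):print("box",w(*p,.08))
print("arm root/paddle end",w(491,275,.065),w(493,355,.08))
print("plate top",w(250,330,.084),w(298,338,.084))
for p in((252,162),(326,168),(316,274),(250,270)):print("hsg",w(*p,.076))
print("eyepiece?obj",w(352,430,0),"cap",w(287,403,.01),"key",w(385,330,0))
im=cv2.imread("pics/w1.png")[100:250,160:290]
cv2.imwrite("pics/w1c.png",cv2.resize(im,None,fx=4,fy=4,interpolation=cv2.INTER_CUBIC))
```

```text
button [0.5948 0.0956 0.094 ] paddle [0.4841 0.081  0.077 ]
box [0.618  0.1414 0.08  ]
box [0.6288 0.0592 0.08  ]
box [0.5455 0.0462 0.08  ]
box [0.5334 0.1313 0.08  ]
arm root/paddle end [0.5293 0.0875 0.065 ] [0.4687 0.078  0.08  ]
plate top [0.4677 0.2682 0.084 ] [0.4657 0.2311 0.084 ]
hsg [0.5918 0.2733 0.076 ]
hsg [0.5941 0.2206 0.076 ]
hsg [0.5159 0.2222 0.076 ]
hsg [0.5129 0.2722 0.076 ]
eyepiece?obj [0.3382 0.1865 0.    ] cap [0.3665 0.2525 0.01  ] key [0.4506 0.165  0.    ]
```

View pics/w1c.png

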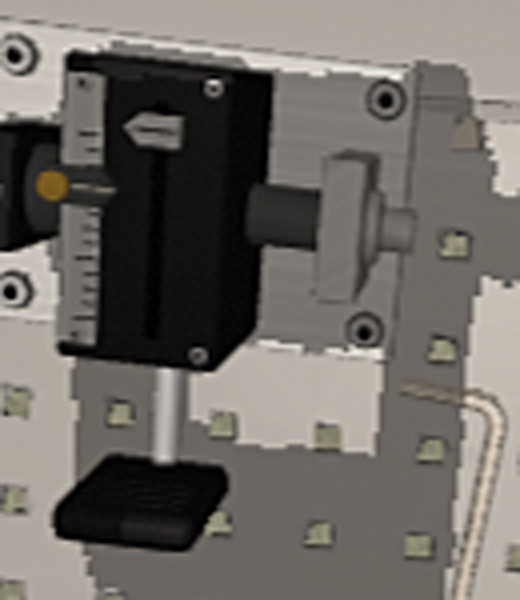

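The crop shows the rider's point at about crop (115,190), the slide's point at (125,130) and the plate at (140,505). The box measurements agree: yaw is about 7.5°, the button is at (0.5945, 0.095) and the paddle is at (0.482, 0.080). I'll shut the jaws and go to the button.

```bash
python3 -c "
from plant import arm;print(arm.tcp_to_tips)"; python3 -m crank '[[[10,20,-15,0],[20,40,-35,0],[30,60,-50,0],[50,68,-57,0],[80,68,-57,0],[110,68,-57,0],[135,68,-57,0],[152,68,-57,0],[157,68,-57,0],[157,68,-57,0]]]' 0 20
python3 - <<'E'
from h import *
im=save("wrist","w2");s=arm.read_state();R=s["tool_rot"];print((np.array(s["position"])+.011*R[:,0]).round(4))
save("side","s2")
print(proj("w2",[.5945,.0955,.094]),proj("w2",np.array(s["position"])+.011*R[:,0]))
a=cv2.resize(im[200:420,150:410],None,fx=1.8,fy=1.8);b=cv2.resize(cv2.imread("pics/s2.png")[150:260,200:330],None,fx=2.5,fy=3.6)
cv2.imwrite("pics/w2c.png",np.hstack([a,b[:a.shape[0]]]))
E
```

```text
0.011
t: 3.25
position: [0.5947, 0.0964, 0.1253]
tool_rot: [[-0.001, 0.124, -0.992], [-0.0, -0.992, -0.124], [-1.0, -0.0, 0.001]]
contact_force: [-0.0, -0.2, 0.6]
gripper_width: -0.0
[0.5951 0.0966 0.1151]
[284.70643428 250.2480042 ] [283.05167914 265.82736035]
```

View pics/w2c.png

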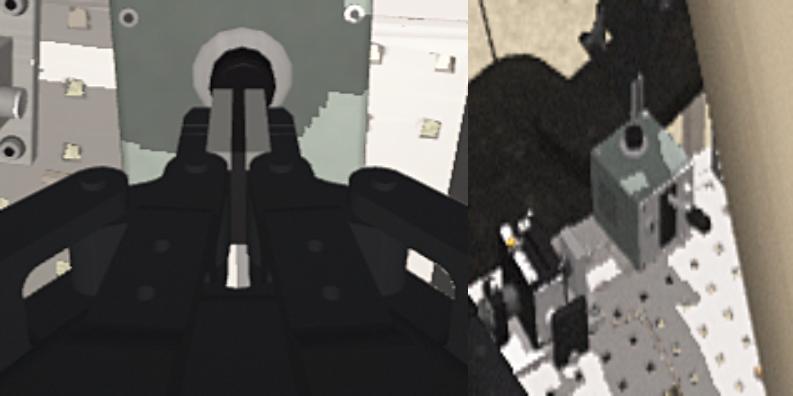

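The side view shows the fingers over the black cap. The wrist crop has the cap centred under the finger line at about (242,82). Pressing now.

```bash
python3 -m crank '[[[10,0,0,0],[17,0,0,0],[20,0,0,0],[22,0,0,0],[24,0,0,0],[25,0,0,0],[26,0,0,0],[27,0,0,0],[27,0,0,0],[27,0,0,0]]]'
python3 -c "
from h import *
save('side','s3')
a=cv2.imread('pics/s2.png')[170:240,240:310];b=cv2.imread('pics/s3.png')[170:240,240:310]
cv2.imwrite('pics/s3c.png',cv2.resize(np.hstack([a,b]),None,fx=5,fy=5,interpolation=cv2.INTER_CUBIC))"
```

```text
t: 4.35
position: [0.5949, 0.097, 0.0985]
tool_rot: [[0.0, 0.124, -0.992], [0.0, -0.992, -0.124], [-1.0, 0.0, -0.0]]
contact_force: [-1.3, 0.7, 4.4]
gripper_width: 0.003
```

View pics/s3c.png

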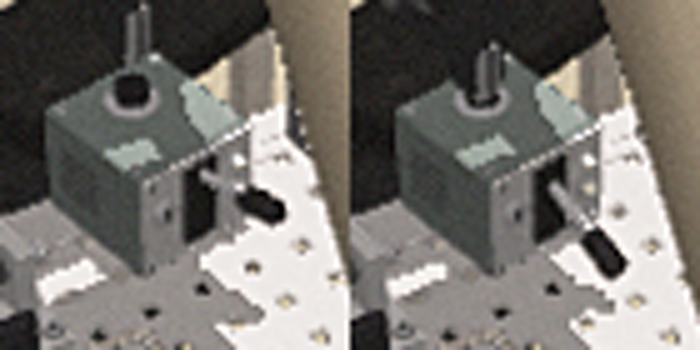

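The lever has dropped: the paddle moved from about (262,205) to (605,250) in the right half. Next I'll lift off the button and go over the paddle with the jaws half open.

```bash
python3 -m crank '[[[-20,0,0,0],[-50,0,0,0],[-50,0,25,0],[-50,2,55,0],[-50,2,85,0],[-50,2,105,0],[-35,2,105,0],[-25,2,105,0],[-25,2,105,0],[-25,2,105,0]]]' 50 20
python3 - <<'E'
from h import *
im=save("wrist","w4");s=arm.read_state()
for P in ([.4905,.0818,.034],[.4905,.0818,.041],np.array(s["position"])):print(proj("w4",P))
cv2.imwrite("pics/w4b.png",im)
E
```

```text
t: 5.4
position: [0.4912, 0.082, 0.1232]
tool_rot: [[-0.0, 0.124, -0.992], [0.0, -0.992, -0.124], [-1.0, -0.0, 0.0]]
contact_force: [0.3, 0.4, -0.1]
gripper_width: 0.585
[283.01789981 219.67639877]
[283.04332093 222.63260452]
[283.34676519 276.46143513]
```

View pics/w4b.png

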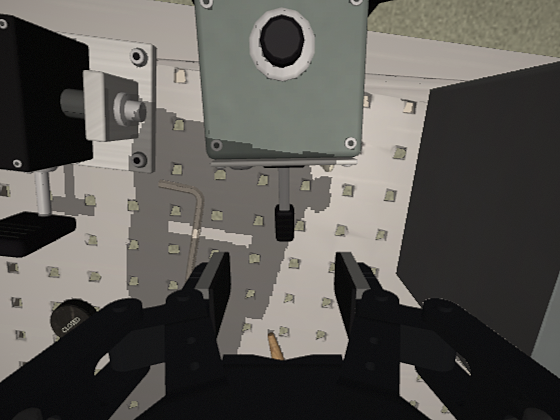

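The paddle is at (284.5,222) and the prediction was (283,221), so the alignment is good. I'll descend, pinch and lift along the arc.

```bash
python3 -m crank '[[[20,1,0,0],[45,1,0,0],[70,1,0,0],[85,1,0,0],[93,1,0,0],[93,1,0,0],[93,1,0,0],[93,1,0,0],[93,1,0,0],[93,1,0,0]]]' 50 20; python3 -m crank '[[[0,0,0,0],[0,0,0,0],[0,0,0,0],[0,0,0,0],[0,0,0,0],[0,0,0,0],[0,0,0,0],[0,0,0,0],[0,0,0,0],[0,0,0,0]]]' 0 20
```

```text
t: 6.45
position: [0.4912, 0.081, 0.0307]
tool_rot: [[0.001, 0.125, -0.992], [-0.0, -0.992, -0.125], [-1.0, 0.0, -0.001]]
contact_force: [0.0, -0.3, 0.0]
gripper_width: 0.583
t: 7.45
position: [0.491, 0.0808, 0.0303]
tool_rot: [[0.0, 0.125, -0.992], [-0.0, -0.992, -0.125], [-1.0, 0.0, -0.0]]
contact_force: [0.3, -5.8, 1.1]
gripper_width: 0.161
```

```bash
python3 -m crank '[[[-4,1,2,0],[-9,1,4,0],[-14,1,5,0],[-19,1,6,0],[-24,1,6.5,0],[-29,1,6.5,0],[-34,1,6,0],[-39,1,5.5,0],[-43,1,5,0],[-44,1,5,0]]]'
python3 -c "
from h import *
save('side','s5')
b=cv2.imread('pics/s5.png')[160:250,230:320]
cv2.imwrite('pics/s5c.png',cv2.resize(b,None,fx=5,fy=5,interpolation=cv2.INTER_CUBIC))"
```

```text
t: 8.45
position: [0.4862, 0.0796, 0.0748]
tool_rot: [[0.0, 0.124, -0.992], [0.0, -0.992, -0.124], [-1.0, -0.0, -0.001]]
contact_force: [0.5, 5.6, -5.7]
gripper_width: 0.157
```

View pics/s5c.png

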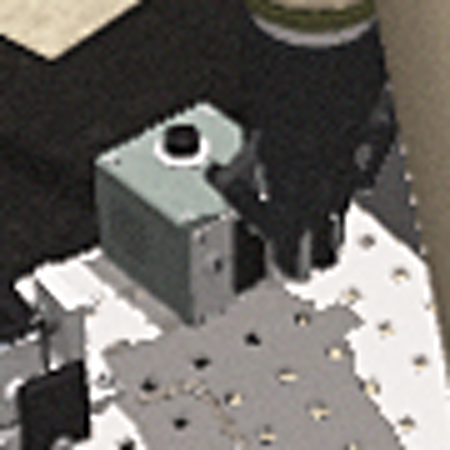

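The fingers hold the lever just past the latch height, with the wrist force at −5.7 N in z. I'll open, wait, back straight up and look.

```bash
python3 -m crank '[[[2,0,0,0],[3,0,0,0],[3,0,0,0],[3,0,0,0],[-20,0,0,0],[-55,0,0,0],[-90,0,0,0],[-100,0,0,0],[-100,0,0,0],[-100,0,0,0]]]' 50 20
python3 - <<'E'
from h import *
im=save("wrist","w6");save('side','s6');s=arm.read_state();R=s["tool_rot"];print(s["position"],s["contact_force"])
b=cv2.imread('pics/s6.png')[160:250,230:320]
b=cv2.resize(b,(420,420),interpolation=cv2.INTER_CUBIC)
cv2.imwrite("pics/w6c.png",np.hstack([b,im[:,:360]]))
print(proj("w6",[.485,.0812,.075]),proj("w6",[.4905,.0818,.034]))
E
```

```text
t: 9.5
position: [0.4856, 0.0794, 0.1732]
tool_rot: [[-0.002, 0.124, -0.992], [0.0, -0.992, -0.124], [-1.0, -0.0, 0.002]]
contact_force: [-0.1, 0.3, 0.0]
gripper_width: 0.587
[0.48550931 0.07937301 0.17287336] [-0.23830988 -0.73870557 -0.10164884]
[280.3808344  215.58990693] [280.73039705 196.04857791]
```

View pics/w6c.png

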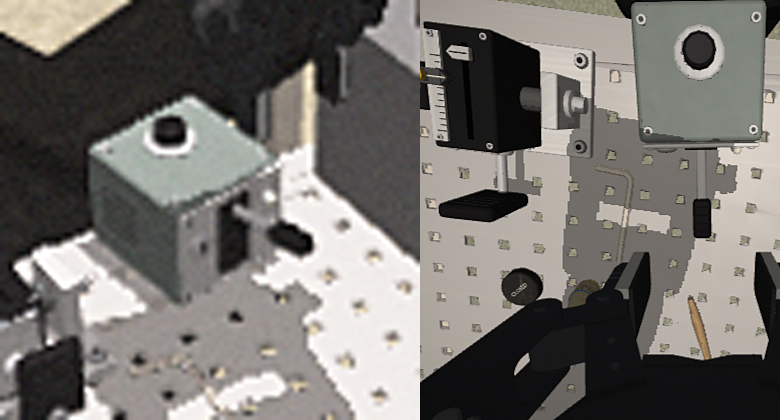

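The lever is latched and free: the paddle is at wrist pixel (282,217), the latched prediction is (280,216), and the button is up. Now the beam unit's axis, the tips, and clearance to the instrument on the left.

Run:
```python
from h import *
c=lambda u,v,z:at_z("w1",160+u/4,100+v/4,z)
d=lambda v:np.degrees(np.arctan2(v[1],v[0])).round(1)
w6=lambda u,v,z:at_z("w6",u-420,v,z)
print("w1: base front edge yaw",d(c(380,355,.01)-c(0,320,.01))+90,"slot",d(c(157,185,.076)-c(152,335,.076)),"scale",d(c(104,75,.078)-c(99,340,.078)))
print("w1 plate top back edge/front edge",c(60,512,.084),c(188,530,.084),c(55,532,.084),c(185,550,.084))
print("w6 plate top",[w6(*p,.084).round(4) for p in((440,207),(508,208),(440,217),(508,219),(528,196))])
print("w6 hsg",[w6(*p,.076).round(4) for p in((427,140),(499,150),(491,32),(424,24))])
sl,ri=c(125,128,.081),c(115,190,.081);print("tips",sl,ri,sl-ri)
for z in(.05,.1,.2):print("instr",z,at_z("w1",75*.7,440*.7,z),at_z("w1",45*.7,235*.7,z))
```

```text
w1: base front edge yaw 1.7000000000000028 slot 1.1 scale 1.2
w1 plate top back edge/front edge [0.47117393 0.26827434 0.084     ] [0.47024571 0.23316142 0.084     ] [0.46517619 0.26945522 0.084     ] [0.46428714 0.23363909 0.084     ]
w6 plate top [array([0.471 , 0.2684, 0.084 ]), array([0.4762, 0.2198, 0.084 ]), array([0.4633, 0.2692, 0.084 ]), array([0.4678, 0.2202, 0.084 ]), array([0.487 , 0.2053, 0.084 ])]
w6 hsg [array([0.5167, 0.2792, 0.076 ]), array([0.5159, 0.2291, 0.076 ]), array([0.5915, 0.2305, 0.076 ]), array([0.5909, 0.273 , 0.076 ])]
tips [0.57553226 0.25607278 0.081     ] [0.55966465 0.25792345 0.081     ] [ 0.0158676  -0.00185066  0.        ]
instr 0.05 [0.32823751 0.43373096 0.05      ] [0.51494911 0.44414244 0.05      ]
instr 0.1 [0.36520637 0.39692443 0.1       ] [0.52628535 0.40590658 0.1       ]
instr 0.2 [0.4391441  0.32331137 0.2       ] [0.54895782 0.32943484 0.2       ]
```

Run:
```python
from h import *
for z in(.05,.1,.15,.2,.25):print(z,"scene",at_z("scene0",158,180,z).round(3),at_z("scene0",75,275,z).round(3),"side",at_z("side0",215,258,z).round(3),at_z("side0",250,297,z).round(3))
```

```text
0.05 scene [0.672 0.633 0.05 ] [0.099 0.401 0.05 ] side [0.457 0.33  0.05 ] [0.301 0.317 0.05 ]
0.1 scene [0.563 0.54  0.1  ] [0.045 0.33  0.1  ] side [0.413 0.347 0.1  ] [0.266 0.335 0.1  ]
0.15 scene [0.453 0.446 0.15 ] [-0.009  0.258  0.15 ] side [0.368 0.364 0.15 ] [0.231 0.353 0.15 ]
0.2 scene [0.343 0.352 0.2  ] [-0.063  0.187  0.2  ] side [0.324 0.381 0.2  ] [0.195 0.37  0.2  ]
0.25 scene [0.234 0.259 0.25 ] [-0.117  0.116  0.25 ] side [0.28  0.398 0.25 ] [0.16  0.388 0.25 ]
```

The instrument edge is at y ≥ 0.36, so it's clear. Next, swing over the plate with the jaws turned along the slide.

```bash
python3 -m crank '[[[0,-15,0,-0.14],[0,-33,0,-0.28],[0,-50,0,-0.42],[0,-68,0,-0.56],[0,-85,-1,-0.7],[0,-103,-2,-0.84],[0,-120,-3,-0.98],[0,-138,-4,-1.12],[0,-155,-4,-1.26],[0,-172,-4,-1.4]]]' 42 20;  python3 -m crank '[[[3,0,0,-0.07],[6,0,0,-0.07],[9,0,0,-0.07],[12,0,0,-0.07],[12,0,0,-0.07],[12,0,0,-0.07],[12,0,0,-0.07],[12,0,0,-0.07],[12,0,0,-0.07],[12,0,0,-0.07]]]'
python3 - <<'E'
from h import *
im=save("wrist","w7");s=arm.read_state();print(s["q"].round(2))
for P in([.468,.251,.084],[.474,.231,.084],[.474,.271,.084],[.5597,.2579,.081],[.5755,.2561,.081]):print(proj("w7",P).round(1))
cv2.imwrite("pics/w7b.png",cv2.resize(im[60:420,180:560],None,fx=1.65,fy=1.65,interpolation=cv2.INTER_CUBIC))
E
```

```text
t: 10.6
position: [0.4682, 0.2511, 0.173]
tool_rot: [[-0.002, 0.999, -0.04], [-0.001, -0.04, -0.999], [-1.0, -0.002, 0.001]]
contact_force: [0.0, -1.1, 0.0]
gripper_width: 0.492
t: 11.6
position: [0.4687, 0.2506, 0.1623]
tool_rot: [[0.0, 1.0, 0.024], [0.0, 0.024, -1.0], [-1.0, 0.0, -0.0]]
contact_force: [0.3, 0.0, 0.2]
gripper_width: 0.495
[ 0.27  0.4   1.59 -0.    1.15  0.25]
[281.6 223.9]
[289.4 250.8]
[291.1 196. ]
[412.8 216. ]
[434.9 219. ]
```

View pics/w7b.png

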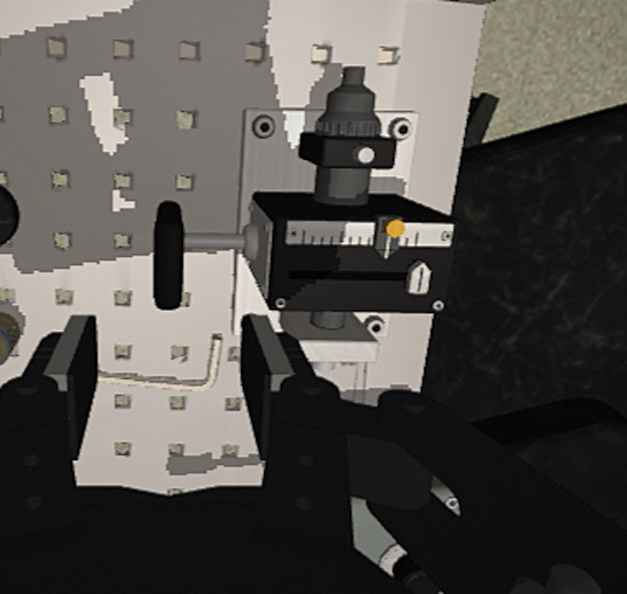

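The rider tip is at about frame (414.5,215) and the slide tip at (436,219), both within about 2 px of prediction. The plate is between the jaws and its lower edge agrees within 2 mm. Descending.

```bash
python3 -m crank '[[[20,0,0,0],[45,0,0,0],[65,0,0,0],[75,0,0,0],[83,0,0,0],[90,0,0,0],[96,0,0,0],[101,0,0,0],[101,0,0,0],[101,0,0,0]]]' 42 20
python3 - <<'E'
from h import *
im=save("wrist","w8")
R=np.array([[np.cos(.022),np.sin(.022)]])
a=at_z("w7",180+387/1.65,60+256/1.65,.081);b=at_z("w7",180+421/1.65,60+263/1.65,.081);print(b-a)
for P in([.5597,.2579,.081],[.5755,.2561,.081]):print(proj("w8",P).round(1))
E
```

```text
t: 12.65
position: [0.4688, 0.2506, 0.0615]
tool_rot: [[0.0, 1.0, 0.024], [0.0, 0.024, -1.0], [-1.0, 0.0, -0.0]]
contact_force: [0.1, -0.7, 0.4]
gripper_width: 0.49
[ 0.01488539 -0.00276805  0.        ]
[513.5 289.3]
[552.1 294.2]
```

```bash
python3 -m crank '[[[0,0,0,0],[0,0,0,0],[0,0,0,0],[0,0,0,0],[0,0,0,0],[0,0,0,0],[0,0,0,0],[0,0,0,0],[0,0,0,0],[0,0,0,0]]]' 0 40
python3 -m crank '[[[0,-3,0,0],[0,-6,0,0],[0,-9,0,0],[0,-12,0,0],[0,-14,0,0],[0,-16,0,0],[0,-16,0,0],[0,-16,0,0],[0,-16,0,0],[0,-16,0,0]]]' 0 40
python3 - <<'E'
from h import *
w=save("wrist","w9");save("scene","sc9");s=save("side","s9")
P=[.5597,.2579,.081]
a,b,c=proj("w9",P),proj("side0",P),proj("scene0",P);print(a,b,c)
x=w[240:360,440:560];y=s[205:245,205:245]
cv2.imwrite("pics/w9c.png",np.hstack([cv2.resize(x,(400,400),interpolation=cv2.INTER_CUBIC),cv2.resize(y,(400,400),interpolation=cv2.INTER_CUBIC)]))
E
```

```text
t: 13.7
position: [0.4685, 0.2506, 0.0616]
tool_rot: [[-0.0, 1.0, 0.023], [0.0, 0.023, -1.0], [-1.0, -0.0, -0.0]]
contact_force: [-3.5, -0.4, 5.1]
gripper_width: 0.137
t: 14.7
position: [0.4532, 0.2504, 0.0616]
tool_rot: [[0.002, 1.0, 0.024], [0.001, 0.024, -1.0], [-1.0, 0.002, -0.001]]
contact_force: [5.2, 1.6, -0.7]
gripper_width: 0.131
[552.45579897 289.31588923] [220.7815222  216.05180918] [235.77311324 200.96025155]
```

View pics/w9c.png

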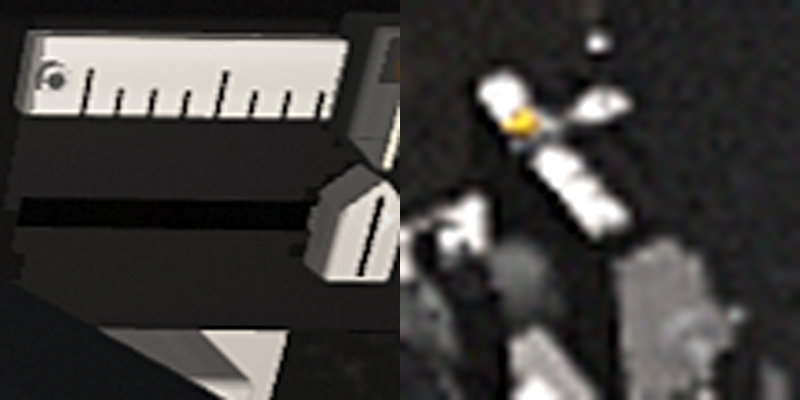

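The points stand opposite each other: the rider tip is at about (384,170) and the slide tip at (385,173) in the left crop, well within 1 mm. The pull of 5.2 N matches the spring. I'll hold one second, then check the lever numerically against the latched and dropped views.

```bash
python3 -m crank '[[[0,-16,0,0],[0,-16,0,0],[0,-16,0,0],[0,-16,0,0],[0,-16,0,0],[0,-16,0,0],[0,-16,0,0],[0,-16,0,0],[0,-16,0,0],[0,-16,0,0]]]' 0 40 --help 2>/dev/null | head -0
python3 - <<'E'
from h import *
s=arm.read_state();print(s["t"],s["position"],s["contact_force"],np.abs(s["joint_vel"]).max(),s["gripper_width"])
n=save("side","s10").astype(int)
for k in("s6","s3"):print(k,np.abs(n-cv2.imread(f"pics/{k}.png"))[198:226,278:306].mean())
E
```

```text
15.85 [0.43753486 0.25030099 0.06160368] [ 6.79526583  4.10913089 -0.81582014] 0.002296022020371438 0.13503036378753946
s6 16.23044217687075
s3 47.112670068027214
```

That was my mistake: rows are relative to the current commanded pose, so those rows pulled a further 16 mm (tool x is now 0.4375). No failure condition was touched, because the lever is still latched. I'll go back 16 mm and hold.

```bash
python3 -m crank '[[[0,3,0,0],[0,6,0,0],[0,9,0,0],[0,12,0,0],[0,14,0,0],[0,15,0,0],[0,16,0,0],[0,16,0,0],[0,16,0,0],[0,16,0,0]]]' 0 40
python3 -m crank '[[[0,0,0,0],[0,0,0,0],[0,0,0,0],[0,0,0,0],[0,0,0,0],[0,0,0,0],[0,0,0,0],[0,0,0,0],[0,0,0,0],[0,0,0,0]]]' 0 40
python3 - <<'E'
from h import *
s=arm.read_state();print(s["t"],s["position"],s["contact_force"],np.abs(s["joint_vel"]).max(),s["gripper_width"])
n=save("wrist","w11").astype(np.float32);o=cv2.imread("pics/w9.png").astype(np.float32)
g=lambda i:cv2.cvtColor(i,cv2.COLOR_BGR2GRAY)
for nm,(r0,r1,c0,c1) in{"rider":(245,290,538,558),"slide":(292,326,530,558),"scale":(246,280,445,540)}.items():
    print(nm,np.abs(n-o)[r0:r1,c0:c1].mean(),cv2.phaseCorrelate(g(o)[r0:r1,c0:c1].copy(),g(n)[r0:r1,c0:c1].copy()))
m=save("side","s11").astype(int)
for k in("s6","s9","s3"):print(k,np.abs(m-cv2.imread(f"pics/{k}.png"))[198:226,278:306].mean())
E
```

```text
t: 16.9
position: [0.4533, 0.2504, 0.0616]
tool_rot: [[0.002, 1.0, 0.024], [0.001, 0.024, -1.0], [-1.0, 0.002, -0.001]]
contact_force: [5.7, 2.2, -0.4]
gripper_width: 0.134
t: 17.9
position: [0.4533, 0.2504, 0.0616]
tool_rot: [[0.002, 1.0, 0.024], [0.001, 0.024, -1.0], [-1.0, 0.002, -0.001]]
contact_force: [5.7, 2.4, 0.3]
gripper_width: 0.136
17.9 [0.45332806 0.25043528 0.06159957] [5.72015556 2.39260037 0.27889301] 0.0017508997599160123 0.13625578471551378
rider 4.606296 ((-0.24925781775751332, 0.30564803643305893), 1.1074281136194866)
slide 3.1883752 ((-0.05415994414521563, -0.20957352544372299), 1.043623485830095)
scale 5.0484004 ((-0.30983882458227896, 0.010380182700902907), 0.9414643250681736)
s6 16.57057823129252
s9 2.203656462585034
s3 46.71045918367347
```

Run:
```python
from h import *
L=lambda k:cv2.imread(f"pics/{k}.png")
def loc(k,t):
    r=cv2.matchTemplate(L(k)[190:250,270:320],t,cv2.TM_CCOEFF_NORMED);_,v,_,p=cv2.minMaxLoc(r);return round(v,3),p
t=L("s6")[203:218,284:302]
for k in("s6","s11","side0","s3"):print(k,loc(k,t))
if loc("s11",t)[0]>.7 and abs(loc("s11",t)[1][1]-13)<=1: print(arm.close_job(),"handed in")
```

```text
s6 (1.0, (14, 13))
s11 (0.977, (14, 13))
side0 (0.976, (14, 13))
s3 (0.675, (13, 23))
the job is handed in; nothing more can be done
None handed in
```

I carried out every step in the required order and handed the job in at about 18 s of robot time, with the gripper still holding the slide's plate.

**What I did:**
1. I pressed the test button with the jaws shut, and the side camera showed the lever dropped.
2. I pinched the paddle, lifted it just past its latch, let go and backed off. The lever stayed up by itself.
3. I gripped the plate with 40 N and drew the slide 16 mm, until its point stood opposite the rider's.

**Last checks before handing in:**
- **Slide:** the two points looked opposite within about 1 mm. That close look came before the slip described below. After I returned, the slide and rider in the wrist picture matched it within about 0.4 px. The reading was 5.7 N at the wrist, about the 5.5 N the spring should give, and the arm was at rest.
- **Lever:** it matches its latched position in the side view exactly, with no offset.
- **Rider and bench items:** I saw no sign that the rider moved. I did not measure the other bench items again at the end.

**Mistake and disagreement:**
- **Overdraw:** my intended "hold" call drew the slide a further 16 mm, to about 32 mm of travel, because I repeated the shift. The lever was latched throughout. I went back to the aligned position, then held for a second.
- **Gap reading:** the first two camera readings of the distance to the rider were 15.9 and 14.9 mm. I took 16 mm, the smallest value the rider can have, and the close look confirmed it.

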